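Turn the bedside hand mirror glass up

ROBOT

A 6-joint arm with a two-finger parallel gripper is mounted at the origin on the work surface. World frame = base frame: x ahead of the robot, y to its left, z up, the work surface at z = 0. Lengths are in m, angles in rad, forces in N, time in s.
With the tool pointing down it reaches from about 0.225 to 0.875 m from the base axis. Payload 3.4 kg.
Tool frame: the origin (TCP) lies on the centre line of the jaws, within the pads' length; the fingertips stand 22 mm ahead of it and the grasp point (between the pads) lies 3 mm ahead of it; z points along the fingers, y is the line along which they close (so a half turn about z gives the same grasp; the last joint's range is limited). The gripper opens to 85 mm and grips with 20 to 120 N. Pads are 22 mm wide; open, the fingers measure 114 mm over their backs; the gripper's body (76 mm by 85 mm) begins 54 mm behind the grasp point. The pads swing forward as they close: fully open they stand 13 mm farther back than shut.
Start: joints at [-1.297, 0.276, 1.505, -0, 1.361, -0.121], TCP at [0.221, -0.531, 0.253] pointing down, gripper open.
Joint ranges: [-2.89, 2.89], [-0.75, 2.08], [0.22, 2.7], [-1.18, 4.32], [0.11, 2.71], [-2.7, 2.7]. Speed limits (rad/s): [2.57, 2.57, 3.14, 3.14, 3.14, 3.14].

INTERFACE

Orientations are given as a unit quaternion [w, x, y, z].
In Python, from rig import manip gives the robot as it stands.
- The arm moves only by the shell command python3 steer.py [OPENING] [FORCE], which reads ROWS from standard input. ROWS is one flat JSON list of numbers that holds 1 to 5 rows one after another, with no inner brackets; each row has 4 numbers: dx, dy, dz in m, then a turn about the tool's z in rad; each row shifts and turns the commanded pose from where the row before left it, along the tool's axes as they then stand; what a row does not reach is not made up. A row lasts 1/12 s, in which the tool goes at most 0.0417 m and 0.125 rad, less where a joint would pass 70% of its speed; a pose out of reach is approached as far as the arm can. OPENING is the finger opening in m, set as the command begins (- or left out keeps the last). The fingers move at their own pace and stop on an object; FORCE is the grip in N (left out, the last holds). Time passes only in rows, so rows that do not move let the fingers close. It prints the time, the measured TCP pose, the force, the opening and the grip force at its end. Input that does not fit is refused with a message, and nothing moves.
- manip.get_state(): the state, without advancing time (a new reading comes with each control period).
- manip.get_image(name): name is "scene" or "top" or "wrist"; returns a dict with "img" (420x560x3 uint8, red, green, blue), "camera_matrix" (3x3 intrinsics, pixels), "T" (4x4, takes a point from camera to world coordinates); the wrist camera has in their place "hand_eye" (4x4, takes a point from camera to tool coordinates, whose origin is the TCP and whose axes are the flange's). Camera axes: x right, y down, z forward; pixel columns grow to the right and rows downward; lengths in m; the calibration is good to about 2 mm. A picture is of the moment at which its call begins: read the wrist's pose just before it. There is no depth.
- manip.sign_off(): hands the job in; it is judged then, once.
The state is a dict: "clock": time; "qpos": joint angles; "qd": joint speeds; "effort": joint torques, N m; "position": TCP position; "ee_rot": TCP orientation; "contact_force": force on the tool from outside, world axes, zero at the start; "moment": the same for the moment, N m; "width": finger opening in m; "gripper_force": force on a finger pad.
Only numpy, scipy, OpenCV 4.12 (cv2) and the standard library are available. Lean on these libraries where they do the work, as an engineer would, in place of code of your own. Each camera call takes 0.05 s, during which the arm holds its last target. There are 200 camera calls.

TASK

The steel hand mirror lies glass down on its raised rest block. Turn it over: first stand it on end in the slotted stand and let go, so that you can change your grip, then lay it gently back on the same rest, glass up, flat, centred and lengthways along the rest (the handle may point either way). Do not drop the mirror or let it topple, and leave everything else on the cart where it is.

Things in the scene. Friction and masses are not known exactly. Their poses are not given: they have to be found in the camera images.
- mirror: the steel hand mirror, a rigid flat piece 10 mm thick, 170 mm long, about 0.2 kg: rectangular head 110 mm long (own x -39 to +71 mm) and 58 mm wide, then a handle 60 mm long (x -99 to -39 mm) and 24 mm wide. Origin: its centre of mass, mid-thickness. Own x points to the head end, y across the width, z out of the plain steel back. It starts back up, lengthways on the rest
- mirror_glass (a point): centre of the glass on the mirror's head, own x = +16 mm, own z = -5 mm: a pale pane with a thin dark border. The other face, the back, is plain steel with a small round mark on the head and a dark strip on the handle
- rest: the raised mirror rest, a fixed dark block 110 mm long (own x) by 34 mm wide (own y) by 30 mm high on the mat; origin at the centre of its underside, own z up. The mirror's head overhangs it by 12 mm on each side, so fingers can reach the head's edges
- rest_top (a point): centre of the rest's flat top, 30 mm above the mat, which itself is 4 mm thick and flat on the cart
- stand: the slotted stand, fixed aluminium: base plate 70 (own x) x 100 (own y) x 8 mm and two upright walls 44 mm long along own x with a slot between them, 14 mm wide (own y), open at both ends. The walls rise 40 mm straight from the slot's floor, then lips about 12 mm high flare outwards; about 58 mm high in all. Origin: centre of the underside, own z up
- slot (a point): centre of the slot's floor, 12 mm above the cart top (8 mm above the mat). The mirror standing on end in the slot stays upright when let go, or leans up to about 9 degrees towards either wall
- drops_a: white plastic eyedrop bottle, round, 32 mm across, 70 mm tall; bystander, to be left where it is; origin at the centre of its underside
- drops_b: second eyedrop bottle, same size and look; bystander, to be left where it is; origin at the centre of its underside
- jar: green glass jar with metal screw lid, 68 mm across, 65 mm tall; bystander, to be left where it is; origin at the centre of its underside
- case: hearing-aid case, rounded plastic box 60 x 85 x 28.5 mm with a toggle latch, standing between the rest and the stand; bystander, to be left where it is; origin at the centre of its underside
- tumbler: clear tumbler, 72 mm across, 75 mm tall; bystander, to be left where it is; origin at the centre of its underside
- pillbox: flat white week pill box 45 x 150 x 22 mm; bystander, to be left where it is; origin at the centre of its underside

How it is judged:
By the outcome, as a careful person would: the job done as asked, in the order asked, and still so for the second after the job is handed in, with the robot touching nothing.
It also fails if it takes over 72 s, if anything falls off the work surface, if the arm or the gripper's body presses on something with over 40 N, if the wrist force passes 120 N, or if a joint passes its speed limit or range.

## Working session

There is one attempt and no reset: what is moved stays moved. The work goes in short steps, Python scripts to look and compute and a shell command to move; the robot and the scene stay as the last step left them, time stands still between calls to the robot, and variables do not carry over. Pictures are saved under pics/ and viewed, at most 10 in all, crops included, and the job is handed in when it is done.

```bash
ls; mkdir -p pics; python3 - <<'E'
from rig import manip
import cv2,numpy as np
s=manip.get_state();print(s)
ims=[]
for n in ("scene","top"):
    d=manip.get_image(n);cv2.imwrite(f"pics/{n}0.png",d["img"][:,:,::-1]);print(n,d["camera_matrix"],d["T"])
    np.savez(f"{n}0.npz",**d)
E
```

```text
pics
rig.py
steer.py
{'clock': 0.0, 'qpos': array([-1.29698726e+00,  2.76615944e-01,  1.50615433e+00, -1.64741062e-05,
        1.36072757e+00, -1.21053741e-01]), 'qd': array([ 0.00074723,  0.00073439,  0.00109872,  0.00012078,  0.00157595,
       -0.00056746]), 'effort': array([ 2.45954943e-03, -4.16770470e+01, -2.45803660e+01, -2.70681476e-04,
        1.11234884e-02,  1.28173073e-05]), 'position': array([ 0.22101528, -0.53027817,  0.25241931]), 'ee_rot': array([-9.49203084e-04,  9.80572862e-01,  1.96152888e-01, -8.07171026e-05]), 'contact_force': array([ 0.30382354, -0.60663129, -0.50832625]), 'moment': array([-0.02260899,  0.0036087 ,  0.01572951]), 'gripper_force': 0.0, 'width': 0.08561548428056218}
scene [[484.45080946   0.         280.11020569]
 [  0.         484.45080946 219.57787637]
 [  0.           0.           1.        ]] [[-0.70230284  0.48106415 -0.52473612  1.10596875]
 [ 0.71157247  0.49599379 -0.49764926  0.48832572]
 [ 0.02086464 -0.72288826 -0.69064986  0.65829073]
 [ 0.          0.          0.          1.        ]]
top [[398.5516099    0.         278.21019116]
 [  0.         398.5516099  211.34553908]
 [  0.           0.           1.        ]] [[-0.02029246 -0.99393171  0.10811091  0.59156044]
 [-0.99969275  0.0186319  -0.01634791  0.05941394]
 [ 0.01423439 -0.10840943 -0.99400441  0.7016093 ]
 [ 0.          0.          0.          1.        ]]
```
View pics/scene0.png

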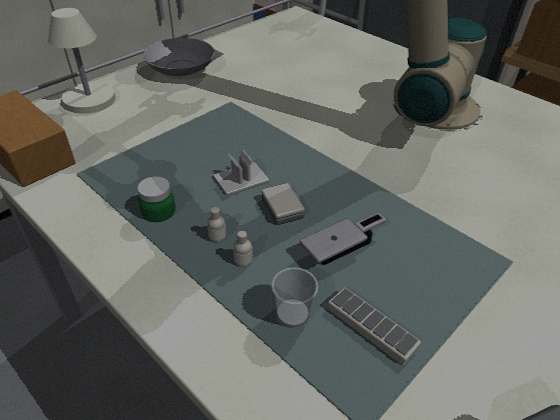

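View pics/top0.png

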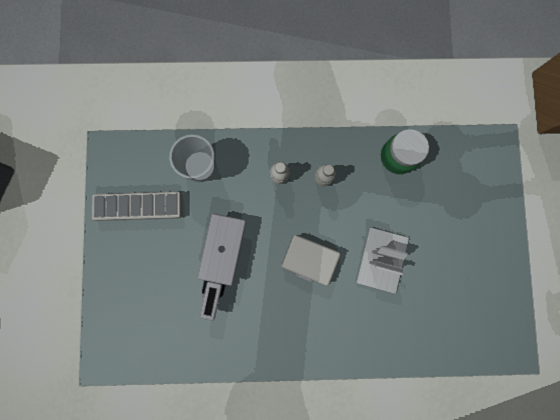

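The scene view shows the mirror at about (335,240), the case at (283,203), and the stand at (240,172). In the top view the mirror's head is at (222,250) with its handle end at (209,318), pointing towards the robot; the stand is at (385,260). Next I'll zoom in on these to measure them.

```bash
python3 - <<'E'
import cv2,numpy as np
t=np.load("top0.npz")["img"][:,:,::-1];s=np.load("scene0.npz")["img"][:,:,::-1]
a=cv2.resize(t[205:330,190:255],None,fx=4,fy=4,interpolation=2)
b=cv2.resize(t[220:300,350:420],None,fx=4,fy=4,interpolation=2)
c=cv2.resize(s[205:270,295:390],None,fx=4,fy=4,interpolation=2)
d=cv2.resize(s[145:195,205:275],None,fx=4,fy=4,interpolation=2)
o=np.zeros((600,800,3),np.uint8)
def put(im,y,x):
    im=im[:600-y,:800-x]; o[y:y+im.shape[0],x:x+im.shape[1]]=im
put(a,0,0);put(b,0,265);put(c,325,265);put(d,0,550)
o=cv2.convertScaleAbs(o,alpha=1.3)
cv2.imwrite("pics/crop1.png",o)
E
```

View pics/crop1.png

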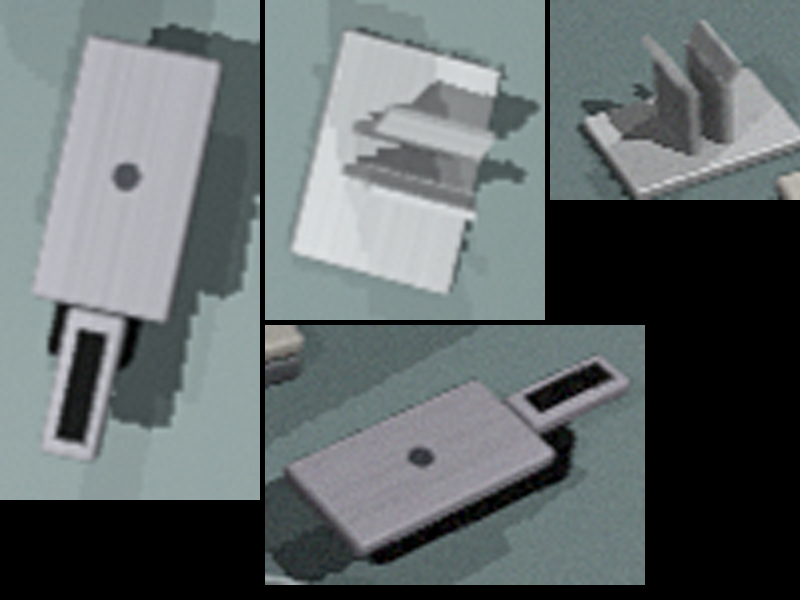

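The crops show clear corners. In the top crop the mirror head runs (87,38), (220,63), (167,320), (36,292), with the handle end at (43..97,457). The stand base runs (345,30), (500,72), (450,292), (292,252). I'll triangulate these.

```bash
cat > h.py <<'E'
import numpy as np,cv2
def ray(d,p):
    v=np.linalg.inv(d["camera_matrix"])@[p[0],p[1],1];return d["T"][:3,3],d["T"][:3,:3]@v
def onplane(d,p,z):
    o,v=ray(d,p);return o+v*(z-o[2])/v[2]
def tri(d1,p1,d2,p2):
    o1,v1=ray(d1,p1);o2,v2=ray(d2,p2)
    k=np.linalg.lstsq(np.c_[v1,-v2],o2-o1,rcond=None)[0]
    a=o1+k[0]*v1;b=o2+k[1]*v2;return (a+b)/2,np.linalg.norm(a-b)
E
python3 - <<'E'
from h import *
np.set_printoptions(precision=4,suppress=True)
T=np.load("top0.npz");S=np.load("scene0.npz")
ft=lambda x,y:(x/4+190-.375,y/4+205-.375);fs=lambda x,y:((x-265)/4+295-.375,(y-325)/4+205-.375)
P=[(87,38),(220,63),(167,320),(36,292),(126,177),(97,460),(43,455)];Q=[(363,550),(289,468),(475,380),(555,455),(421,457),(600,356),(630,382)]
for p,q in zip(P,Q): print(*tri(T,ft(*p),S,fs(*q)),onplane(T,ft(*p),.044))
g=[onplane(T,ft(*p),.044) for p in P]
print("len",np.linalg.norm(g[0]-g[3]),np.linalg.norm(g[0]-g[1]))
hc=(g[0]+g[1])/2;tc=(g[5]+g[6])/2;print("axis",hc-tc,np.linalg.norm(hc-tc),np.degrees(np.arctan2(*(hc-tc)[1::-1])),"handle end",tc)
f2=lambda x,y:((x-265)/4+350-.375,y/4+220-.375);fd=lambda x,y:((x-550)/4+205-.375,y/4+145-.375)
B=[onplane(T,f2(*p),.012) for p in [(345,30),(500,72),(450,292),(292,252)]]
print("stand",np.array(B),np.mean(B,0))
for a,b in((0,1),(1,2),(2,3),(3,0)):
    e=B[b]-B[a];print(np.linalg.norm(e),np.degrees(np.arctan2(e[1],e[0])))
# base corners in scene: left (585,115) , bottom(637,193)
print(tri(T,f2(345,30),S,fd(637,195)),tri(T,f2(500,72),S,fd(585,115)))
# wall tips top ends: front(scene (648,38)) ...
for z in (.058,.062):
  print(z,[onplane(S,fd(*p),z)[:2] for p in((648,38),(692,90),(702,22),(742,72))],[onplane(T,f2(*p),z)[:2] for p in((385,105),(493,145),(345,170),(475,215))])
from rig import manip;from scipy.spatial.transform import Rotation as R
s=manip.get_state();q=s["ee_rot"];print(R.from_quat(q[[1,2,3,0]]).as_matrix(),s["position"])
E
```

```text
[0.6608 0.1601 0.0397] 0.00044032363578564826 [0.6605 0.1593 0.044 ]
[0.6489 0.1053 0.0405] 0.0015388791829971582 [0.6491 0.1044 0.044 ]
[0.5445 0.1275 0.0402] 2.454643832763476e-05 [0.5448 0.1271 0.044 ]
[0.5563 0.1819 0.0387] 0.0018968418231012664 [0.5571 0.1802 0.044 ]
[0.603  0.1436 0.0427] 5.865065530066479e-05 [0.6029 0.1435 0.044 ]
[0.4885 0.1571 0.0389] 0.0017676874020141644 [0.4899 0.1556 0.044 ]
[0.4916 0.1781 0.0384] 0.0004614939834155622 [0.4923 0.1773 0.044 ]
len 0.10548832348960722 0.056010592478174547
axis [ 0.1637 -0.0346  0.    ] 0.1673561503594485 -11.93188150084306 handle end [0.4911 0.1665 0.044 ]
stand [[ 0.636  -0.1103  0.012 ]
 [ 0.6164 -0.177   0.012 ]
 [ 0.523  -0.1503  0.012 ]
 [ 0.5413 -0.0833  0.012 ]] [ 0.5792 -0.1302  0.012 ]
0.06948056913114466 -106.34403156274047
0.09716592326846119 164.03890297378712
0.0694718513193287 74.72625522978893
0.09846369499800936 -15.954018208922893
(array([ 0.6362, -0.1111,  0.0087]), np.float64(2.9156294033994977e-06)) (array([ 0.6163, -0.1766,  0.0127]), np.float64(0.0005047821186712018))
0.058 [array([ 0.5857, -0.1567]), array([ 0.5988, -0.108 ]), array([ 0.5559, -0.1479]), array([ 0.5704, -0.1016])] [array([ 0.6024, -0.1138]), array([ 0.5855, -0.1567]), array([ 0.5767, -0.0964]), array([ 0.5577, -0.1479])]
0.062 [array([ 0.5892, -0.1524]), array([ 0.6022, -0.1041]), array([ 0.5596, -0.1436]), array([ 0.5739, -0.0976])] [array([ 0.6023, -0.1128]), array([ 0.5855, -0.1554]), array([ 0.5768, -0.0955]), array([ 0.5579, -0.1467])]
[[ 0.9231  0.3846 -0.0005]
 [ 0.3846 -0.9231  0.0016]
 [ 0.0002 -0.0017 -1.    ]] [ 0.221  -0.5303  0.2525]
```

```bash
cat > go.py <<'E'
import sys,numpy as np
from rig import manip
from scipy.spatial.transform import Rotation as R
# usage: go.py x y z yawdeg : deltas in tool axes (after the turn), turn about tool z
s=manip.get_state();q=s["ee_rot"];M=R.from_quat(q[[1,2,3,0]]).as_matrix()
x,y,z,w=map(float,sys.argv[1:5]);d=np.array([x,y,z])-s["position"]
yaw=np.arctan2(M[1,0],M[0,0]);t=yaw-np.radians(w);c=np.radians(w)
print("clock %.2f"%s["clock"],"pos",s["position"].round(4),"yaw %.1f"%np.degrees(yaw),"F",s["contact_force"].round(1),"w %.4f"%s["width"],"g %.1f"%s["gripper_force"])
N=np.array([[np.cos(c),np.sin(c),0],[np.sin(c),-np.cos(c),0],[0,0,-1]])
print("turn %.3f"%t,"d(after turn)",(N.T@d).round(4),"d(now)",(M.T@d).round(4))
E
echo '[0, 0, 0, 0.121, 0, 0, 0, 0.121, 0, 0, 0, 0.121, 0, 0, 0, 0.121, 0, 0, 0, 0.12]' | python3 steer.py 0.085
for i in 1 2; do echo '[0.0064, -0.041, 0, 0, 0.0064, -0.041, 0, 0, 0.0064, -0.041, 0, 0, 0.0064, -0.041, 0, 0, 0.0064, -0.041, 0, 0]' | python3 steer.py; done; python3 go.py .4872 .1677 .12 -12
```

```text
clock: 0.52
position: [0.2211, -0.5305, 0.2528]
ee_rot: [-0.001, 0.994, -0.107, -0.0]
contact_force: [-0.1, 0.6, 0.4]
width: 0.0851
gripper_force: 0.0
clock: 0.93
position: [0.2951, -0.3349, 0.2528]
ee_rot: [-0.0, 0.994, -0.105, -0.0]
contact_force: [1.2, 0.5, 0.1]
width: 0.0849
gripper_force: 0.0
clock: 1.35
position: [0.3688, -0.141, 0.2532]
ee_rot: [0.0, 0.994, -0.105, 0.0]
contact_force: [0.9, -0.2, -1.1]
width: 0.0848
gripper_force: 0.0
clock 1.35 pos [ 0.3688 -0.141   0.2532] yaw -12.0 F [ 0.9 -0.2 -1.1] w 0.0848 g 0.0
turn -0.000 d(after turn) [ 0.0516 -0.3266  0.1332] d(now) [ 0.0514 -0.3266  0.1332]
```

```bash
echo '[0.006, -0.039, 0.01, 0, 0.006, -0.039, 0.01, 0, 0.006, -0.039, 0.01, 0, 0.006, -0.039, 0.01, 0, 0.006, -0.039, 0.01, 0]' | python3 steer.py
echo '[0.006, -0.039, 0.01, 0, 0.006, -0.039, 0.01, 0, 0.006, -0.039, 0.01, 0, 0, 0, 0, 0, 0, 0, 0, 0]' | python3 steer.py; python3 - <<'E'
from rig import manip
import numpy as np,cv2
s=manip.get_state();d=manip.get_image("wrist");np.savez("wrist1.npz",pos=s["position"],q=s["ee_rot"],**d);print(d["hand_eye"],d["camera_matrix"])
cv2.imwrite("pics/w1.png",d["img"][:,:,::-1])
E
python3 go.py .4872 .1677 .042 -12
```

```text
clock: 1.77
position: [0.4387, 0.0435, 0.2028]
ee_rot: [0.0, 0.995, -0.104, 0.0]
contact_force: [2.1, -0.8, 0.4]
width: 0.085
gripper_force: 0.0
clock: 2.18
position: [0.4803, 0.1538, 0.172]
ee_rot: [0.0, 0.995, -0.102, -0.001]
contact_force: [-0.3, -0.3, 0.4]
width: 0.0848
gripper_force: 0.0
[[-8.00069256e-04 -9.48236802e-01 -3.17563109e-01  8.21791975e-02]
 [ 9.99998977e-01 -1.13527575e-03  8.70509832e-04  7.96807723e-04]
 [-1.18597116e-03 -3.17562087e-01  9.48236739e-01 -1.20095995e-01]
 [ 0.00000000e+00  0.00000000e+00  0.00000000e+00  1.00000000e+00]] [[378.44677621   0.         284.77793726]
 [  0.         378.44677621 208.83187879]
 [  0.           0.           1.        ]]
clock 2.23 pos [0.48   0.1525 0.1725] yaw -11.9 F [ 0.7 -0.6  0. ] w 0.0851 g 0.0
turn 0.002 d(after turn) [ 0.0039 -0.0164  0.1305] d(now) [ 0.0042 -0.0166  0.1305]
```

View pics/w1.png

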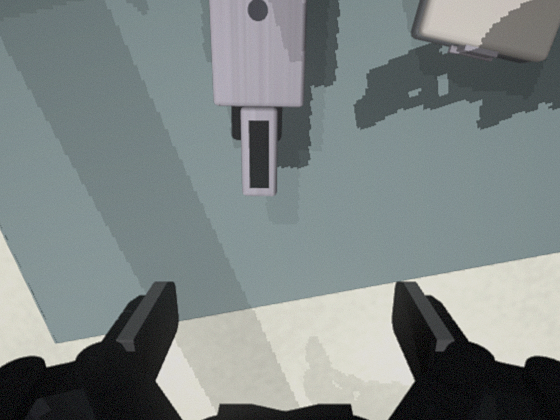

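The wrist view shows the handle end at row 195, columns 243–276, and the shoulder at row 106. The dark end of the rest is at row 139, columns 233–281. The mirror is straight in this view, so the yaw is right.

```bash
python3 - <<'E'
from h import *
from scipy.spatial.transform import Rotation as R
w=dict(np.load("wrist1.npz"));T=np.eye(4);T[:3,:3]=R.from_quat(w["q"][[1,2,3,0]]).as_matrix();T[:3,3]=w["pos"];w["T"]=T@w["hand_eye"]
for n,p,z in(("tail L",(243,195),.044),("tail R",(276,195),.044),("shoulderL",(214,106),.044),("shoulderR",(304.5,106),.044),("mark",(258,10),.044),("restL",(233,139),.034),("restR",(281.5,139),.034)): print(n,onplane(w,p,z).round(4))
t=np.load("top0.npz");print("tail tri",tri(t,(207.4,319),w,(259.5,195)), "mark",tri(t,(221.1,248.9),w,(258,10)))
E
```

```text
tail L [0.4945 0.1788 0.044 ]
tail R [0.4898 0.1567 0.044 ]
shoulderL [0.5553 0.1827 0.044 ]
shoulderR [0.5436 0.1266 0.044 ]
mark [0.6027 0.1431 0.044 ]
restL [0.5316 0.1777 0.034 ]
restR [0.5248 0.1455 0.034 ]
tail tri (array([0.4890333 , 0.16862787, 0.03200734]), np.float64(0.0013584402295833)) mark (array([0.60277799, 0.14328229, 0.04414444]), np.float64(0.00046014498316514376))
```

```bash
echo '[0.0042, -0.0166, 0.02, 0, 0, 0, 0.035, 0, 0, 0, 0.035, 0, 0, 0, 0.028, 0, 0, 0, 0.01, 0]' | python3 steer.py; echo '[0, 0, 0, 0, 0, 0, 0, 0]' | python3 steer.py; python3 go.py .4873 .1678 .042 -12
```

```text
clock: 2.65
position: [0.4852, 0.1653, 0.0424]
ee_rot: [0.001, 0.994, -0.105, -0.003]
contact_force: [-0.4, -0.1, -0.4]
width: 0.0854
gripper_force: 0.0
clock: 2.82
position: [0.4887, 0.1666, 0.046]
ee_rot: [0.0, 0.994, -0.105, 0.0]
contact_force: [-0.4, -0.7, 0.1]
width: 0.0849
gripper_force: 0.0
clock 2.82 pos [0.4887 0.1666 0.046 ] yaw -12.1 F [-0.4 -0.7  0.1] w 0.0849 g 0.0
turn -0.001 d(after turn) [-0.0016 -0.0009  0.004 ] d(now) [-0.0016 -0.0009  0.004 ]
```

```bash
echo '[-0.0016, -0.001, 0.004, 0, 0, 0, 0, 0, 0, 0, 0, 0, 0, 0, 0, 0, 0, 0, 0, 0]' | python3 steer.py 0.02 25;echo '[0, 0, 0, 0, 0, 0, 0, 0, 0, 0, 0, 0, 0, 0, 0, 0]' | python3 steer.py; python3 go.py .4873 .1678 .042 -12
```

```text
clock: 3.23
position: [0.4873, 0.1691, 0.042]
ee_rot: [-0.0, 0.995, -0.104, 0.001]
contact_force: [0.0, 1.4, 0.6]
width: 0.025
gripper_force: 0.0
clock: 3.57
position: [0.4872, 0.169, 0.0417]
ee_rot: [-0.0, 0.995, -0.104, 0.0]
contact_force: [-0.9, 0.4, 4.5]
width: 0.0232
gripper_force: 24.5
clock 3.57 pos [0.4872 0.169  0.0417] yaw -12.0 F [-0.9  0.4  4.5] w 0.0232 g 24.5
turn 0.000 d(after turn) [ 0.0003  0.0012 -0.0003] d(now) [ 0.0003  0.0012 -0.0003]
```

```bash
echo '[0, 0, -0.012, 0, 0, 0, -0.012, 0, 0, 0, -0.012, 0, 0, 0, -0.012, 0, 0, 0, 0, 0]' | python3 steer.py; python3 go.py .4873 .1678 .042 -12; python3 - <<'E'
from rig import manip
import cv2,numpy as np
a=manip.get_image("scene")["img"][150:280,250:450,::-1];cv2.imwrite("pics/s2.png",cv2.resize(a,None,fx=3,fy=3))
E
```

```text
clock: 3.98
position: [0.4876, 0.169, 0.0904]
ee_rot: [-0.0, 0.995, -0.104, 0.001]
contact_force: [-0.1, -0.4, -0.9]
width: 0.023
gripper_force: 25.0
clock 3.98 pos [0.4876 0.169  0.0904] yaw -12.0 F [-0.1 -0.4 -0.9] w 0.0230 g 25.0
turn 0.000 d(after turn) [-0.0001  0.0013  0.0484] d(now) [-0.0002  0.0013  0.0484]
```

View pics/s2.png

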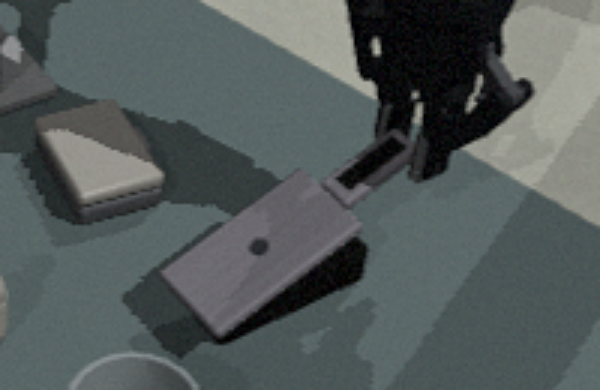

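The mirror pivots freely in the pads: the handle is raised and the head end (lower left, about (220,335)) still rests on the block. I'll keep lifting.

```bash
echo '[0.008, 0, -0.018, 0, 0.008, 0, -0.018, 0, 0.008, 0, -0.018, 0, 0.008, 0, -0.018, 0, 0.008, 0, -0.018, 0]' | python3 steer.py;echo '[0.006, 0, -0.018, 0, 0.006, 0, -0.018, 0, 0.006, 0, -0.018, 0, 0, 0, -0.018, 0, 0, 0, 0, 0]' | python3 steer.py;echo '[0, 0, -0.018, 0, 0, 0, -0.018, 0, 0, 0, 0, 0, 0, 0, 0, 0, 0, 0, 0, 0]' | python3 steer.py; python3 go.py .4873 .1678 .042 -12; python3 - <<'E'
from rig import manip
import cv2,numpy as np
s=manip.get_image("scene");np.savez("scene2.npz",**s)
t=manip.get_image("top");np.savez("top2.npz",**t)
a=cv2.resize(s["img"][60:280,240:450,::-1],None,fx=2,fy=2)
b=cv2.resize(t["img"][190:340,180:300,::-1],None,fx=2.9,fy=2.9)
o=np.zeros((440,800,3),np.uint8);o[:a.shape[0],:420]=a;b=b[:440];o[:b.shape[0],440:440+b.shape[1]]=b
cv2.imwrite("pics/s3.png",o)
E
```

```text
clock: 4.45
position: [0.525, 0.1603, 0.1782]
ee_rot: [0.001, 0.995, -0.104, -0.002]
contact_force: [-0.3, 0.7, -1.7]
width: 0.0232
gripper_force: 26.6
clock: 4.87
position: [0.5454, 0.157, 0.2531]
ee_rot: [-0.001, 0.995, -0.105, 0.002]
contact_force: [1.2, 0.2, -1.7]
width: 0.023
gripper_force: 26.5
clock: 5.28
position: [0.5426, 0.1567, 0.285]
ee_rot: [0.001, 0.995, -0.104, -0.002]
contact_force: [1.3, -0.3, -1.9]
width: 0.023
gripper_force: 27.3
clock 5.28 pos [0.5426 0.1567 0.285 ] yaw -12.0 F [ 1.3 -0.3 -1.9] w 0.0230 g 27.3
turn 0.000 d(after turn) [-0.0564  0.0006  0.243 ] d(now) [-0.0556  0.0003  0.2432]
```

View pics/s3.png

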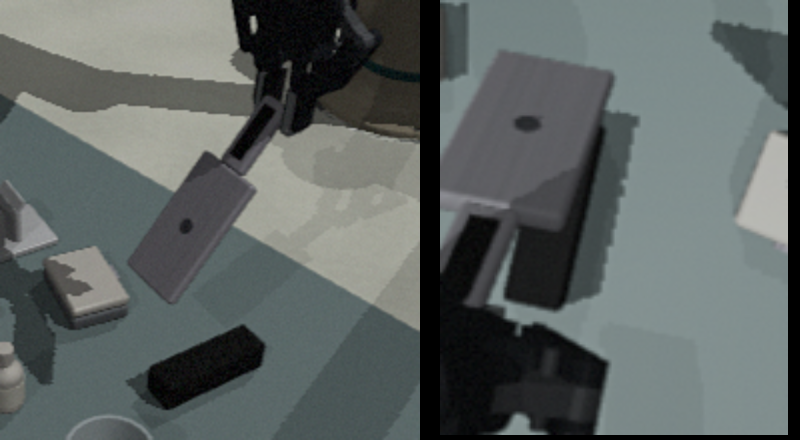

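Friction holds the mirror tilted about 50°, and the rest is now uncovered: in the scene crop it spans (150,375)–(265,350). I'll lower the grip force and bob the arm vertically to bring the mirror to hanging.

```bash
echo '[0, 0, 0, 0, 0, 0, 0, 0, 0, 0, -0.04, 0, 0, 0, 0.04, 0, 0, 0, 0, 0]' | python3 steer.py - 20; echo '[0, 0, -0.04, 0, 0, 0, 0.04, 0, 0, 0, -0.04, 0, 0, 0, 0.04, 0, 0, 0, 0, 0]' | python3 steer.py;  cat > tilt.py <<'E'
# mirror direction from the mark->strip in scene: uses grip point and the scene silhouette of round mark
from h import *
from rig import manip
from scipy.spatial.transform import Rotation as R
import sys
s=manip.get_state();d=manip.get_image("scene");np.savez("scene_t.npz",**d)
M=R.from_quat(s["ee_rot"][[1,2,3,0]]).as_matrix();g=s["position"]+.003*M[:,2]
img=d["img"];K=d["camera_matrix"];Ti=np.linalg.inv(d["T"])
def pr(P):
    c=Ti[:3,:3]@P+Ti[:3,3];c=K@c;return c[:2]/c[2]
print("grip px",pr(g).round(1))
a=cv2.resize(img[:,:,::-1],None,fx=1,fy=1);u=pr(g).astype(int)
x0=max(0,min(u[0]-100,360));y0=max(0,min(u[1]-40,200));c=cv2.resize(a[y0:y0+200,x0:x0+200],None,fx=2.5,fy=2.5)
cv2.imwrite("pics/%s.png"%sys.argv[1],c);print("crop",x0,y0)
gray=cv2.GaussianBlur(img.mean(2).astype(np.uint8),(3,3),0)
# expected mark px for pitch angles: mark is 112 mm from the grip along the mirror (own x -96 -> +16), 5 mm off towards the back
x=M[:,0]
for th in range(30,105,10):
    t=np.radians(th);ax=np.cos(t)*x-np.sin(t)*np.array([0,0,1]);n=np.sin(t)*x+np.cos(t)*np.array([0,0,1])
    print(th,pr(g+.112*ax+.005*n).round(0),end=" ")
E
python3 tilt.py t1
```

```text
clock: 5.8
position: [0.5423, 0.1565, 0.2842]
ee_rot: [0.001, 0.995, -0.104, -0.002]
contact_force: [-2.3, -0.5, -5.1]
width: 0.0231
gripper_force: 28.6
clock: 6.22
position: [0.5373, 0.1558, 0.2798]
ee_rot: [0.002, 0.994, -0.104, -0.008]
contact_force: [-1.7, -0.7, -2.4]
width: 0.0229
gripper_force: 30.0
grip px [383.2 111.2]
crop 283 71
30 [327. 161.] 40 [332. 167.] 50 [338. 172.] 60 [345. 174.] 70 [352. 175.] 80 [361. 174.] 90 [370. 171.] 100 [379. 167.]
```

View pics/t1.png

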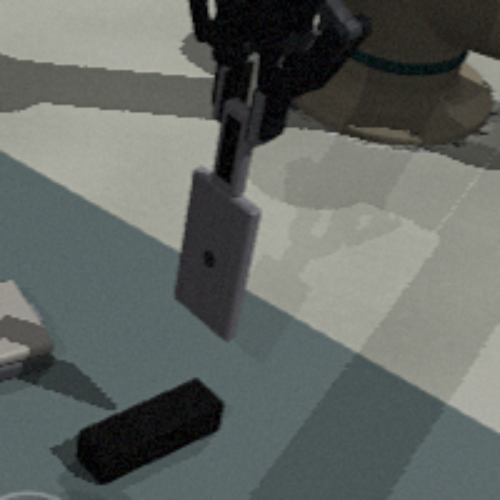

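The mirror now hangs almost vertically, with the mark at crop (209,259) and the bottom edge centre at about (204,319). I'll compute the tilt and slip, and measure the rest's top from the scene and top views.

```bash
cat > inpl.py <<'E'
# position in the mirror's mid-width plane, relative to the grip, of scene pixels: (along tool x, up)
from h import *
from rig import manip
from scipy.spatial.transform import Rotation as R
def rel(img,ps):
    s=manip.get_state();M=R.from_quat(s["ee_rot"][[1,2,3,0]]).as_matrix();g=s["position"]+.003*M[:,2]
    for p in ps:
        o,v=ray(img,p);n=M[:,1];P=o+v*((g-o)@n)/(v@n);print(p,((P-g)@M[:,0]).round(4),(P-g)[2].round(4))
E
python3 - <<'E'
from inpl import *
S=dict(np.load("scene_t.npz"));f=lambda x,y:(x/2.5+283-.3,y/2.5+71-.3)
rel(S,[f(209,259),f(204,319),f(236,112),f(203.5,170),f(178,300),f(230,338)])
# rest: dark mask in scene top face + top view
S2=dict(np.load("scene2.npz"));im=S["img"].mean(2)
m=(im<22).astype(np.uint8);m[:220]=0;m[:, :300]=0;m[280:]=0;m[:,400:]=0
c=max(cv2.findContours(m,0,2)[0],key=cv2.contourArea);print(cv2.contourArea(c),cv2.approxPolyDP(c,2.5,True)[:,0].tolist())
np.set_printoptions(linewidth=250);print(im[222:266:3,312:374:3].astype(int))
E
```

```text
(366.3, 174.29999999999998) 0.01 -0.1187
(364.3, 198.29999999999998) 0.0043 -0.1743
(377.09999999999997, 115.5) 0.0094 -0.0069
(364.09999999999997, 138.7) 0.0286 -0.0415
(353.9, 190.7) 0.0324 -0.1442
(374.7, 205.89999999999998) -0.0262 -0.2069
1199.0 [[371, 232], [360, 223], [321, 243], [317, 242], [314, 254], [323, 264], [368, 243]]
[[ 58  62  55  98 100  96 100  99 100  98  98  97  99  97 101 100  59 104 101  99  98]
 [ 60  56  60  77 100  98  97 100 100  96  96 102 101 101  45  15  13  24 101 101  95]
 [ 60  57  56  58  54  98  97  99  98  99 101 101  22  11   8  16  13  20  16  85 101]
 [102  71  54  59  61  77 101  99  99  90  29   0   7  14  11  20  22  10  19  19  75]
 [ 99  97 100 100  85  56 101  91  20  19  22  21  13  12   9  18  14  15  24  15  67]
 [ 97  96  97  99 102  51  24  15  11  19  29  16  18  17  14   3  20  14   2   0  81]
 [ 96 101  99  48  14  21  15  14  16  11  17   5  15  18  18   8  12   5   2  10  98]
 [ 99  24   9  18  13  11   6  17  14  15  13   4  10  21   9   4   7  11   3  43  99]
 [ 61   0  16   5   9  10  15  12  11  13  17   0  10   0   8   4   0  44  84 105  96]
 [ 60   2   7   5  14  18  17  19  13  10   1   3   2  15   2  63  84  83 101 102  97]
 [ 54   6   7  11  18   5   8   3  14  11  22  16   7  64  85  82  79 100 101  99 101]
 [ 54   1   1  17  14  11  14   6  10  11   0  62  85  83  80  97 101  96  96  97 102]
 [ 42  35   1   4   4   2  15   5  16  84  84  87  91  96  98  97  98  98  99  98 103]
 [ 66  46  46   4  13   1   3  87  81  81  81  97  98  98  98  98  99  96 100  99  98]
 [ 83  83  81  36  24  82  80  81  80  96  99  98  97  95  97 101  99 102  98  97 100]]
```

```bash
echo '[0, 0, 0, 0.033, 0, 0, 0, 0.033, 0, 0, 0, 0, 0, 0, 0, 0]' | python3 steer.py - 40; python3 go.py .5797 -.1295 .285 -15.8
```

```text
clock: 6.6
position: [0.546, 0.1572, 0.29]
ee_rot: [-0.001, 0.991, -0.137, 0.003]
contact_force: [-0.2, -0.8, -2.1]
width: 0.0229
gripper_force: 42.8
clock 6.60 pos [0.546  0.1572 0.29  ] yaw -15.7 F [-0.2 -0.8 -2.1] w 0.0229 g 42.8
turn 0.001 d(after turn) [0.1105 0.2667 0.005 ] d(now) [0.1101 0.2668 0.0049]
```

```bash
echo '[0.006, 0.015, 0, 0, 0.0122, 0.03, 0, 0, 0.0122, 0.03, 0, 0, 0.0122, 0.03, 0, 0, 0.0122, 0.03, 0, 0]' | python3 steer.py; echo '[0.0122, 0.03, 0, 0, 0.0122, 0.03, 0, 0, 0.0122, 0.03, 0, 0, 0.0122, 0.03, 0, 0, 0.006, 0.012, 0, 0]' | python3 steer.py;echo '[0, 0, 0, 0, 0, 0, 0, 0, 0, 0, 0, 0]' | python3 steer.py; python3 go.py .5797 -.1295 .24 -15.8; python3 - <<'E'
from rig import manip
from h import *
t=manip.get_image("top");np.savez("top3.npz",**t);s=manip.get_image("scene");np.savez("scene3.npz",**s)
im=t["img"].mean(2);m=(im<25).astype(np.uint8);m[:,:150]=0;m[:,280:]=0;m[:200]=0;m[340:]=0
for c in cv2.findContours(m,0,2)[0]:
    if cv2.contourArea(c)>80: print(cv2.contourArea(c),cv2.minAreaRect(c),cv2.approxPolyDP(c,2,True)[:,0].tolist())
np.set_printoptions(linewidth=250)
o=np.zeros((600,800,3),np.uint8)
a=cv2.resize(t["img"][210:310,190:255,::-1],None,fx=5,fy=5,interpolation=2);o[:500,:325]=a
b=cv2.resize(s["img"][40:240,180:340,::-1],None,fx=2.9,fy=2.9,interpolation=2);o[:580,330:330+464]=b
cv2.imwrite("pics/u1.png",cv2.convertScaleAbs(o,alpha=1.4))
E
```

```text
clock: 7.02
position: [0.5611, 0.0106, 0.289]
ee_rot: [0.0, 0.991, -0.136, 0.002]
contact_force: [0.4, 1.1, -2.3]
width: 0.0226
gripper_force: 42.8
clock: 7.43
position: [0.5781, -0.1349, 0.2887]
ee_rot: [0.002, 0.99, -0.138, 0.002]
contact_force: [0.2, 0.3, -1.9]
width: 0.0226
gripper_force: 42.8
clock: 7.68
position: [0.5768, -0.129, 0.2878]
ee_rot: [-0.0, 0.991, -0.137, 0.0]
contact_force: [-0.4, -0.2, -2.4]
width: 0.0226
gripper_force: 42.8
clock 7.68 pos [ 0.5768 -0.129   0.2878] yaw -15.7 F [-0.4 -0.2 -2.4] w 0.0226 g 42.8
turn 0.001 d(after turn) [ 0.0029 -0.0003  0.0478] d(now) [ 0.0029 -0.0003  0.0478]
1220.0 ((219.24551391601562, 262.59063720703125), (20.22343635559082, 65.37721252441406), 13.134023666381836) [[232, 232], [217, 231], [203, 292], [221, 295], [236, 235]]
```

View pics/u1.png

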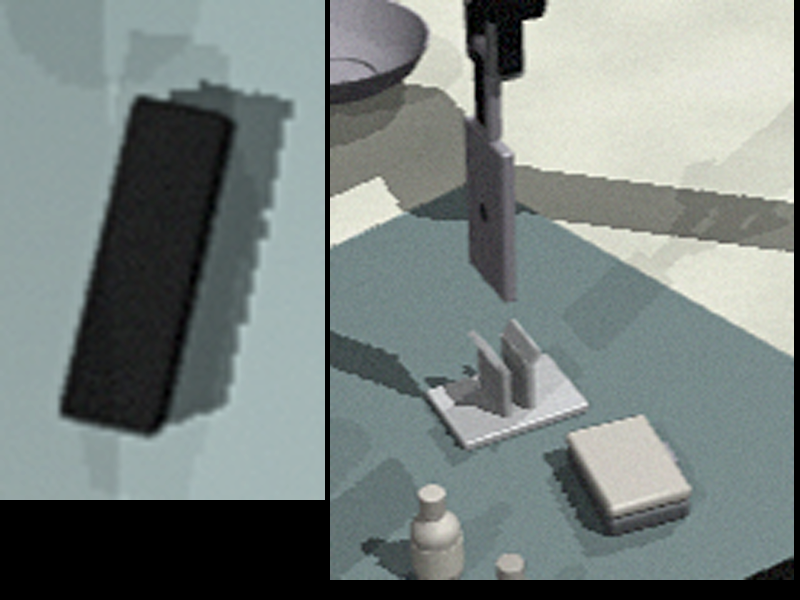

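```bash
python3 - <<'E'
from inpl import *
np.set_printoptions(precision=4,suppress=True)
S=dict(np.load("scene3.npz"));T=dict(np.load("top3.npz"))
f=lambda x,y:((x-330)/2.9+180-.3,y/2.9+40-.3);ft=lambda x,y:(x/5+190-.4,y/5+210-.4)
rel(S,[f(470,265),f(515,298),f(492,281),f(485,212)])
A=onplane(T,ft(135,97),.034);B=onplane(T,ft(62,412),.034);print("L edge",A,B,np.linalg.norm(A-B),np.degrees(np.arctan2(*(A-B)[1::-1])))
d=(A-B)/np.linalg.norm(A-B);n=np.array([d[1],-d[0],0]);print("centre by top",(A+B)/2+.017*n)
C=onplane(T,ft(235,120),.004);D=onplane(T,ft(155,437),.004);print("R bottom edge",C,D,"centre", (C+D)/2-.017*n, np.degrees(np.arctan2(*(C-D)[1::-1])))
# scene: top corners left, top, right at .034
s=dict(np.load("scene_t.npz"));P=[onplane(s,p,.034) for p in((316.5,242.5),(360,223),(371.3,232))];print("scene",P,"centre",(P[0]+P[2])/2)
print("tri corner -y near",tri(T,ft(155-12,435),s,(360,223)))
E
```

```text
(227.9758620689655, 131.07931034482758) 0.0263 -0.1527
(243.49310344827586, 142.45862068965516) -0.0059 -0.1896
(235.56206896551723, 136.59655172413792) 0.0109 -0.1703
(233.14827586206894, 112.80344827586208) 0.0134 -0.1159
L edge [0.6364 0.1521 0.034 ] [0.5331 0.1765 0.034 ] 0.10608447084749296 -13.255138325122514
centre by top [0.5809 0.1477 0.034 ]
R bottom edge [0.6297 0.1214 0.004 ] [0.5214 0.1499 0.004 ] centre [0.5794 0.1522 0.004 ] -14.697042197787765
scene [array([0.6272, 0.1252, 0.034 ]), array([0.5314, 0.1485, 0.034 ]), array([0.5354, 0.1776, 0.034 ])] centre [0.5813 0.1514 0.034 ]
tri corner -y near (array([0.5264, 0.1484, 0.0307]), np.float64(0.004993073065143891))
```

```bash
echo '[-0.0036, 0, 0.01, 0, 0, 0, 0.015, 0, 0, 0, 0.015, 0, 0, 0, 0.01, 0, 0, 0, 0, 0]' | python3 steer.py; echo '[0, 0, 0.01, 0, 0, 0, 0.008, 0, 0, 0, 0.008, 0, 0, 0, 0, 0]' | python3 steer.py; echo '[0, 0, 0.005, 0, 0, 0, 0.005, 0, 0, 0, 0.005, 0, 0, 0, 0, 0]' | python3 steer.py
```

```text
clock: 8.2
position: [0.5717, -0.1274, 0.2351]
ee_rot: [-0.001, 0.991, -0.136, -0.002]
contact_force: [-0.8, -0.5, -2.8]
width: 0.0231
gripper_force: 42.8
clock: 8.53
position: [0.5722, -0.1284, 0.2101]
ee_rot: [-0.0, 0.991, -0.137, -0.001]
contact_force: [-0.2, 0.8, -3.2]
width: 0.0229
gripper_force: 42.8
clock: 8.87
position: [0.5724, -0.1288, 0.1948]
ee_rot: [-0.0, 0.991, -0.137, -0.001]
contact_force: [-1.0, 0.5, -2.1]
width: 0.023
gripper_force: 42.8
```

```bash
echo '[0, 0, 0.004, 0, 0, 0, 0.003, 0, 0, 0, 0, 0]' | python3 steer.py; echo '[0, 0, 0.002, 0, 0, 0, 0.001, 0, 0, 0, 0, 0]' | python3 steer.py; echo '[0, 0, 0.002, 0, 0, 0, 0, 0]' | python3 steer.py; echo '[0, 0, 0.002, 0, 0, 0, 0, 0]' | python3 steer.py
```

```text
clock: 9.12
position: [0.5727, -0.1289, 0.1885]
ee_rot: [-0.0, 0.991, -0.137, -0.001]
contact_force: [-0.4, -0.3, -2.4]
width: 0.0231
gripper_force: 42.8
clock: 9.37
position: [0.573, -0.1289, 0.1861]
ee_rot: [0.0, 0.991, -0.137, -0.0]
contact_force: [-0.5, 0.2, -3.0]
width: 0.0229
gripper_force: 42.8
clock: 9.53
position: [0.5739, -0.1291, 0.1856]
ee_rot: [0.0, 0.991, -0.137, 0.001]
contact_force: [-1.4, 0.3, 3.6]
width: 0.0227
gripper_force: 43.5
clock: 9.7
position: [0.5746, -0.1292, 0.1855]
ee_rot: [0.0, 0.991, -0.137, 0.003]
contact_force: [-1.6, 0.5, 12.7]
width: 0.0229
gripper_force: 44.4
```

The mirror touched the slot floor at the expected height. I'll unload the force and let go.

```bash
echo '[0, 0, -0.003, 0, 0, 0, 0, 0]' | python3 steer.py; echo '[0, 0, 0, 0, 0, 0, 0, 0, 0, 0, 0, 0, 0, 0, 0, 0, 0, 0, 0, 0]' | python3 steer.py 0.06;  echo '[0, 0, -0.02, 0, 0, 0, -0.03, 0, 0, 0, -0.03, 0, 0, 0, 0, 0, 0, 0, 0, 0]' | python3 steer.py; python3 - <<'E'
from rig import manip
from h import *
s=manip.get_state();print(s["position"],s["width"])
w=manip.get_image("wrist");np.savez("wrist4.npz",pos=s["position"],q=s["ee_rot"],**w);sc=manip.get_image("scene");np.savez("scene4.npz",**sc)
o=np.zeros((600,800,3),np.uint8)
o[:420,:400]=w["img"][:,80:480,::-1]
b=cv2.resize(sc["img"][80:240,180:310,::-1],None,fx=3,fy=3,interpolation=2);o[:480,405:795]=b
cv2.imwrite("pics/u2.png",cv2.convertScaleAbs(o,alpha=1.3))
E
```

```text
clock: 9.87
position: [0.5732, -0.129, 0.1858]
ee_rot: [0.0, 0.991, -0.137, 0.0]
contact_force: [-0.6, 0.7, -2.3]
width: 0.0227
gripper_force: 42.8
clock: 10.28
position: [0.5732, -0.129, 0.1852]
ee_rot: [0.0, 0.991, -0.137, 0.0]
contact_force: [-0.5, 0.7, 0.1]
width: 0.0598
gripper_force: 0.0
clock: 10.7
position: [0.5742, -0.1293, 0.2674]
ee_rot: [0.001, 0.991, -0.137, 0.002]
contact_force: [0.6, -0.2, -0.5]
width: 0.06
gripper_force: 0.0
[ 0.57419276 -0.12934674  0.267421  ] 0.05995706203157386
```

View pics/u2.png

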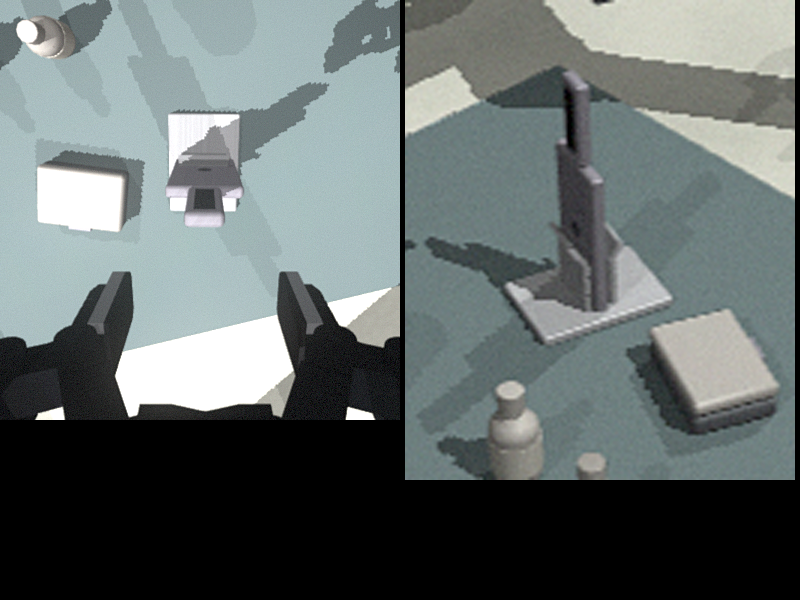

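The mirror stands alone in the slot. In the wrist view the handle's end face is around column 285, rows 213–226, with only a slight lean. I'll compute where to regrip it.

```bash
python3 - <<'E'
from inpl import *
w=dict(np.load("wrist4.npz"));T=np.eye(4);T[:3,:3]=R.from_quat(w["q"][[1,2,3,0]]).as_matrix();T[:3,3]=w["pos"];w["T"]=T@w["hand_eye"]
S=dict(np.load("scene4.npz"));g=lambda x,y:((x-405)/3+180-.3,y/3+80-.3)
for p in((285,214),(285,226),(285,220)): print(onplane(w,p,.182).round(4),T[:3,:3].T@(onplane(w,p,.182)-w["pos"]))
# shoulder (62 mm lower): back edge ends of shoulder, and strip
print(tri(S,g(577,78),w,(285,220)))
rel(S,[g(577,78)])
E
```

```text
[ 0.5842 -0.1333  0.182 ] [0.01026855 0.00107851 0.08547364]
[ 0.5771 -0.1313  0.182 ] [0.00288819 0.00107398 0.08543692]
[ 0.5806 -0.1323  0.182 ] [0.00659783 0.00107626 0.08545538]
(array([ 0.57959021, -0.13196367,  0.17985358]), np.float64(0.0006528513927278916))
(237.03333333333333, 105.7) 0.008 -0.0808
```

```bash
echo '[0.0066, 0.001, 0.02, 0, 0, 0, 0.03, 0, 0, 0, 0.025, 0, 0, 0, 0.016, 0, 0, 0, 0, 0]' | python3 steer.py; echo '[0, 0, 0, 0, 0, 0, 0, 0]' | python3 steer.py; python3 go.py .5797 -.1320 .176 -15.8
```

```text
clock: 11.22
position: [0.5755, -0.1305, 0.1686]
ee_rot: [-0.001, 0.991, -0.137, -0.006]
contact_force: [-1.0, 0.2, -0.1]
width: 0.0598
gripper_force: 0.0
clock: 11.38
position: [0.5795, -0.1318, 0.1746]
ee_rot: [0.0, 0.991, -0.137, 0.0]
contact_force: [0.7, 0.9, 0.6]
width: 0.06
gripper_force: 0.0
clock 11.38 pos [ 0.5795 -0.1318  0.1746] yaw -15.8 F [0.7 0.9 0.6] w 0.0600 g 0.0
turn 0.001 d(after turn) [ 0.0002  0.0001 -0.0014] d(now) [ 0.0002  0.0001 -0.0014]
```

```bash
echo '[0, 0, 0, 0, 0, 0, 0, 0, 0, 0, 0, 0, 0, 0, 0, 0, 0, 0, 0, 0]' | python3 steer.py 0.02 40;echo '[0, 0, 0, 0, 0, 0, 0, 0, 0, 0, -0.01, 0, 0, 0, -0.015, 0, 0, 0, -0.02, 0]' | python3 steer.py; echo '[0, 0, -0.02, 0, 0, 0, -0.02, 0, 0, 0, -0.015, 0, 0, 0, -0.005, -0.049, 0, 0, 0, 0]' | python3 steer.py; python3 go.py .5148 .1653 .27 -13
```

```text
clock: 11.8
position: [0.5798, -0.1316, 0.1755]
ee_rot: [-0.0, 0.991, -0.137, 0.001]
contact_force: [1.0, 1.8, 4.3]
width: 0.0231
gripper_force: 39.6
clock: 12.22
position: [0.5775, -0.1315, 0.218]
ee_rot: [-0.0, 0.991, -0.137, -0.003]
contact_force: [0.0, -0.8, -2.8]
width: 0.0231
gripper_force: 39.4
clock: 12.63
position: [0.5795, -0.1321, 0.2811]
ee_rot: [0.001, 0.994, -0.112, 0.001]
contact_force: [0.0, 0.4, -1.9]
width: 0.0233
gripper_force: 39.5
clock 12.63 pos [ 0.5795 -0.1321  0.2811] yaw -12.9 F [ 0.   0.4 -1.9] w 0.0233 g 39.5
turn 0.001 d(after turn) [-0.13   -0.2753  0.0111] d(now) [-0.1296 -0.2755  0.0104]
```

```bash
echo '[-0.007, -0.0143, 0, 0, -0.0125, -0.0265, 0, 0, -0.0125, -0.0265, 0, 0, -0.0125, -0.0265, 0, 0, -0.0125, -0.0265, 0, 0]' | python3 steer.py;echo '[-0.0125, -0.0265, 0, 0, -0.0125, -0.0265, 0, 0, -0.0125, -0.0265, 0, 0, -0.0125, -0.0265, 0, 0, -0.0125, -0.0265, 0, 0]' | python3 steer.py; echo '[-0.01, -0.0225, 0.005, 0, 0, 0, 0, 0, 0, 0, 0, 0, 0, 0, 0, 0]' | python3 steer.py; python3 go.py .5148 .1653 .188 -13
python3 - <<'E'
from rig import manip
from inpl import *
s=manip.get_state();w=manip.get_image("wrist");np.savez("wrist5.npz",pos=s["position"],q=s["ee_rot"],**w);sc=manip.get_image("scene");np.savez("scene5.npz",**sc)
np.set_printoptions(precision=4,suppress=True)
im=w["img"].mean(2)
T=np.eye(4);T[:3,:3]=R.from_quat(s["ee_rot"][[1,2,3,0]]).as_matrix();T[:3,3]=s["position"];w["T"]=T@w["hand_eye"]
m=(im<30).astype(np.uint8);m[300:]=0
for c in cv2.findContours(m,0,2)[0]:
    if cv2.contourArea(c)>200:
        a=cv2.approxPolyDP(c,3,True)[:,0];print(cv2.contourArea(c),[(p.tolist(),onplane(w,p,.034)[:2].round(4).tolist()) for p in a])
# mirror silhouette in scene: grey, non-teal, near the grip
K=sc["camera_matrix"];Ti=np.linalg.inv(sc["T"]);g=s["position"]
for dz in(0,-.08,-.164):
    c=K@(Ti[:3,:3]@(g+[0,0,dz])+Ti[:3,3]);print("px",c[:2]/c[2])
E
```

```text
clock: 13.05
position: [0.5488, 0.0002, 0.2778]
ee_rot: [-0.0, 0.994, -0.114, -0.002]
contact_force: [1.0, 0.1, -1.4]
width: 0.0237
gripper_force: 39.6
clock: 13.47
position: [0.5173, 0.1433, 0.278]
ee_rot: [0.0, 0.994, -0.113, -0.002]
contact_force: [0.3, -0.5, -3.0]
width: 0.0229
gripper_force: 39.6
clock: 13.8
position: [0.5138, 0.1656, 0.2734]
ee_rot: [0.001, 0.994, -0.113, -0.001]
contact_force: [-0.4, -0.7, -1.2]
width: 0.0235
gripper_force: 39.9
clock 13.80 pos [0.5138 0.1656 0.2734] yaw -12.9 F [-0.4 -0.7 -1.2] w 0.0235 g 39.9
turn 0.001 d(after turn) [0.001  0.0001 0.0854] d(now) [ 0.0011 -0.0001  0.0854]
px [397.2073 109.9949]
px [388.0217 152.9934]
px [379.6614 192.1283]
```

```bash
python3 - <<'E'
from inpl import *
np.set_printoptions(precision=4,suppress=True,linewidth=200)
w=dict(np.load("wrist5.npz"));T=np.eye(4);T[:3,:3]=R.from_quat(w["q"][[1,2,3,0]]).as_matrix();T[:3,3]=w["pos"];w["T"]=T@w["hand_eye"]
im=cv2.GaussianBlur(w["img"],(3,3),0).mean(2)
print(im[0:300:15,200:380:12].astype(int))
S=dict(np.load("scene5.npz"));a=S["img"].astype(int)
# scene: mirror is greyish-pink (r>=g) against teal mat (g>r+8)
m=((a[:,:,1]-a[:,:,0]<5)&(a.mean(2)>25)).astype(np.uint8);m[:140]=0;m[215:]=0;m[:,:345]=0;m[:,425:]=0
for r in range(140,212,5):
    c=np.where(m[r])[0];print(r,c.min() if len(c) else None,c.max() if len(c) else None,len(c))
E
```

```text
[[ 70 121 122 122 122 140 140 149 151 150 151 150 150 151 149]
 [ 68 123 122 125 123 122 122 133 152 150 152 151 150 150 152]
 [126 134 130 124 124 131 132  71  73  89  89 153 152 153 153]
 [142 135 135 135 135 135  39  42  42  91 136 153 152 154 152]
 [155 137 137 137 136 136  39  43  44  81 140 154 154 154 155]
 [154 154 137 136 138 137  41  41  43  81 133 154 154 155 156]
 [155 156 155 156 155 138  43  44  46  82 137 155 156 155 155]
 [157 156 157 157 156 139  47  44  47  82 155 155 157  94  94]
 [150 159 158 157 157 140  49  48  50  83 154  94  96  95  95]
 [141 157 158 158 158 148  53  51  50  84 158 158 157 158 156]
 [141 142 158 159 158 158  54  53  53 149 158 158 158 158 158]
 [142 143 160 160 158 158 158 149 149 148 158 159 159 158 159]
 [142 144 143 160 160 160 159 158 158 157 159 160 158 158 158]
 [144 144 143 151  83  83  80  79  82  81  82 159 159 159 159]
 [144 144 144 144  83  79  77  49  79  82  81 159 159 158 160]
 [146 145 143  97  83  80  78  78  79  80  81  85 158 159 160]
 [146 146 145  83  82  77  79  77  80  80  82  82 160 161 160]
 [147 146 144 192 185 131  38  35  35  75 185 193 150 154 162]
 [148 147 146 144  79  71  33  34  34  75  81 180 219 219 231]
 [163 146  49  74  74  70  34  34  35  79  50  81  51 218 221]]
140 345 424 79
145 345 424 78
150 345 424 78
155 345 424 80
160 345 424 78
165 345 424 77
170 354 424 67
175 362 424 60
180 368 424 57
185 370 424 54
190 375 424 48
195 381 424 40
200 387 424 22
205 415 424 10
210 423 424 2
```

```bash
python3 - <<'E'
from inpl import *
np.set_printoptions(precision=4,suppress=True,linewidth=200)
w=dict(np.load("wrist5.npz"));M=R.from_quat(w["q"][[1,2,3,0]]).as_matrix();T=np.eye(4);T[:3,:3]=M;T[:3,3]=w["pos"];w["T"]=T@w["hand_eye"]
im=cv2.GaussianBlur(w["img"],(3,3),0).mean(2)
m=((im<66)).astype(np.uint8);m[175:]=0;m[:,:250]=0;m[:,330:]=0
c=max(cv2.findContours(m,0,2)[0],key=cv2.contourArea);q=cv2.boxPoints(cv2.minAreaRect(c));print(q, cv2.approxPolyDP(c,3,True)[:,0].tolist())
W=np.array([onplane(w,p,.034) for p in q]);ctr=W.mean(0);print(W,"ctr",ctr,[np.linalg.norm(W[i]-W[i-1]) for i in range(4)])
for i in range(4):
    e=W[i]-W[i-1];print(np.degrees(np.arctan2(e[1],e[0])))
print("rest centre in tool axes",M.T@(ctr-w["pos"]))
t=dict(np.load("top3.npz"))
E
```

```text
[[266.  31.]
 [303.  31.]
 [303. 155.]
 [266. 155.]] [[267, 33], [267, 154], [298, 155], [303, 35], [289, 31]]
[[0.6377 0.1521 0.034 ]
 [0.6305 0.1209 0.034 ]
 [0.5249 0.1436 0.034 ]
 [0.5329 0.178  0.034 ]] ctr [0.5815 0.1486 0.034 ] [np.float64(0.10802897432741058), np.float64(0.03201341494058383), np.float64(0.1080571958766409), np.float64(0.03538259727040132)]
-13.89386641745611
-102.96851363216818
167.89290178529654
76.98274807213156
rest centre in tool axes [0.0701 0.001  0.2393]
```

```bash
echo '[0, 0, 0.02, 0, 0, 0, 0.025, 0, 0, 0, 0.025, 0, 0, 0, 0.015, 0, 0, 0, 0.006, 0]' | python3 steer.py; echo '[0, 0, 0, 0, 0, 0, 0, 0]' | python3 steer.py - 25; python3 go.py .5148 .1653 .182 -13
```

```text
clock: 14.32
position: [0.5132, 0.1642, 0.1806]
ee_rot: [0.001, 0.993, -0.114, -0.003]
contact_force: [-0.6, -0.2, -2.7]
width: 0.0232
gripper_force: 39.8
clock: 14.48
position: [0.5154, 0.1651, 0.1838]
ee_rot: [-0.0, 0.994, -0.113, 0.0]
contact_force: [1.6, -0.3, -1.9]
width: 0.0233
gripper_force: 39.9
clock 14.48 pos [0.5154 0.1651 0.1838] yaw -13.0 F [ 1.6 -0.3 -1.9] w 0.0233 g 39.9
turn -0.001 d(after turn) [-0.0006 -0.      0.0018] d(now) [-0.0006 -0.      0.0018]
```

```bash
echo '[0.0085, 0, 0.0015, 0, 0.0126, 0, 0.0012, 0, 0.0126, 0, 0.0012, 0, 0.0126, 0, 0.0012, 0, 0, 0, 0, 0]' | python3 steer.py; echo '[0.0118, 0, 0.0044, 0, 0.0118, 0, 0.0044, 0, 0.0118, 0, 0.0044, 0, 0, 0, 0, 0]' | python3 steer.py; python3 go.py .5945 .1465 .1651 -13; python3 - <<'E'
from rig import manip
import numpy as np
d=manip.get_image("scene");np.savez("scene6.npz",**d)
E
```

```text
clock: 14.9
position: [0.5627, 0.1547, 0.1777]
ee_rot: [-0.0, 0.994, -0.113, 0.001]
contact_force: [-1.4, 1.3, -0.1]
width: 0.0231
gripper_force: 40.0
clock: 15.23
position: [0.5965, 0.1466, 0.1635]
ee_rot: [0.0, 0.994, -0.113, 0.0]
contact_force: [-1.2, 0.8, 0.3]
width: 0.0229
gripper_force: 39.8
clock 15.23 pos [0.5965 0.1466 0.1635] yaw -13.0 F [-1.2  0.8  0.3] w 0.0229 g 39.8
turn -0.000 d(after turn) [-0.0019  0.0006 -0.0016] d(now) [-0.0019  0.0006 -0.0016]
```

```bash
echo '[0.0103, 0, 0.0074, 0, 0.0103, 0, 0.0074, 0, 0.0103, 0, 0.0074, 0, 0, 0, 0, 0]' | python3 steer.py; echo '[0.008, 0, 0.0097, 0, 0.008, 0, 0.0097, 0, 0.008, 0, 0.0097, 0, 0, 0, 0, 0]' | python3 steer.py; python3 go.py .648 .1342 .1138 -13; python3 - <<'E'
from inpl import *
d=manip.get_image("scene");np.savez("scene7.npz",**d)
a=d["img"].astype(int);m=((a[:,:,1]-a[:,:,0]<5)&(a.mean(2)>25)).astype(np.uint8)
s=manip.get_state();g=s["position"];K=d["camera_matrix"];Ti=np.linalg.inv(d["T"])
M=R.from_quat(s["ee_rot"][[1,2,3,0]]).as_matrix()
def px(P): c=K@(Ti[:3,:3]@P+Ti[:3,3]);return (c[:2]/c[2]).round(1)
t=np.radians(60);u=np.array([0,0,0]);ax=-np.sin(t)*M[:,0]-np.cos(t)*np.array([0,0,1]);n=-np.cos(t)*M[:,0]+np.sin(t)*np.array([0,0,1])
g=g+.003*M[:,2]
print("grip",px(g),"expected head end corners",px(g+.161*ax+.005*n+.029*M[:,1]),px(g+.161*ax+.005*n-.029*M[:,1]),"shoulder",px(g+.051*ax+.005*n+.029*M[:,1]),px(g+.051*ax+.005*n-.029*M[:,1]))
# pane: pale
g8=cv2.cvtColor(d["img"],cv2.COLOR_RGB2GRAY);b=(m*255);b[:150]=0;b[280:]=0;b[:,:290]=0;b[:,420:]=0
for c in cv2.findContours(b,0,2)[0]:
    if cv2.contourArea(c)>150: print(cv2.contourArea(c),cv2.approxPolyDP(c,3,True)[:,0].tolist())
E
```

```text
clock: 15.62
position: [0.6262, 0.1397, 0.1408]
ee_rot: [0.0, 0.994, -0.113, 0.0]
contact_force: [-0.8, 0.5, 1.6]
width: 0.0231
gripper_force: 39.1
clock: 15.95
position: [0.649, 0.1343, 0.1111]
ee_rot: [0.0, 0.994, -0.113, -0.0]
contact_force: [0.6, 0.8, 0.6]
width: 0.0235
gripper_force: 38.0
clock 15.95 pos [0.649  0.1343 0.1111] yaw -13.0 F [0.6 0.8 0.6] w 0.0235 g 38.0
turn 0.000 d(after turn) [-0.001   0.0004 -0.0027] d(now) [-0.001   0.0004 -0.0027]
grip [315.5 220.5] expected head end corners [364.6 213.6] [384.9 232.1] shoulder [326.8 209.8] [347.3 229.9]
279.0 [[328, 225], [345, 233], [384, 232], [348, 228], [340, 220]]
293.5 [[290, 187], [290, 220], [302, 217], [304, 225], [306, 209]]
2672.0 [[347, 150], [345, 166], [419, 207], [419, 150]]
```

```bash
echo '[0.005, 0, 0.0105, 0, 0.005, 0, 0.0105, 0, 0.005, 0, 0.0105, 0, 0, 0, 0, 0]' | python3 steer.py; echo '[0.002, 0, 0.01, 0, 0.002, 0, 0.01, 0, 0.001, 0, 0.007, 0, 0.0008, 0, 0.004, 0, 0, 0, 0, 0]' | python3 steer.py; python3 go.py .6692 .1293 .042 -13
```

```text
clock: 16.33
position: [0.6626, 0.1312, 0.0795]
ee_rot: [0.0, 0.994, -0.113, -0.001]
contact_force: [0.6, 0.6, 2.2]
width: 0.0231
gripper_force: 37.5
clock: 16.75
position: [0.6682, 0.1302, 0.05]
ee_rot: [0.0, 0.994, -0.113, -0.0]
contact_force: [1.6, -1.1, 1.2]
width: 0.0233
gripper_force: 37.5
clock 16.75 pos [0.6682 0.1302 0.05  ] yaw -13.0 F [ 1.6 -1.1  1.2] w 0.0233 g 37.5
turn 0.001 d(after turn) [0.0012 0.0006 0.008 ] d(now) [0.0012 0.0006 0.008 ]
```

```bash
echo '[0.001, 0, 0.003, 0, 0, 0, 0.002, 0, 0, 0, 0, 0, 0, 0, 0, 0]' | python3 steer.py; echo '[0, 0, 0.0015, 0, 0, 0, 0, 0, 0, 0, 0, 0]' | python3 steer.py; echo '[0, 0, 0.001, 0, 0, 0, 0, 0, 0, 0, 0, 0]' | python3 steer.py;python3 go.py .6692 .1293 .042 -13;  python3 - <<'E'
from inpl import *
d=manip.get_image("scene");np.savez("scene8.npz",**d);t=manip.get_image("top");np.savez("top8.npz",**t);print(manip.get_state()["contact_force"],manip.get_state()["moment"])
E
```

```text
clock: 17.08
position: [0.6686, 0.1302, 0.0461]
ee_rot: [0.0, 0.994, -0.113, -0.0]
contact_force: [0.3, -0.3, 0.8]
width: 0.0232
gripper_force: 37.4
clock: 17.33
position: [0.6687, 0.1302, 0.0447]
ee_rot: [0.0, 0.994, -0.113, -0.0]
contact_force: [-1.0, 0.1, 1.4]
width: 0.0235
gripper_force: 37.5
clock: 17.58
position: [0.6688, 0.1301, 0.0436]
ee_rot: [0.0, 0.994, -0.113, -0.0]
contact_force: [-0.9, -0.0, 1.4]
width: 0.0234
gripper_force: 37.5
clock 17.58 pos [0.6688 0.1301 0.0436] yaw -13.0 F [-0.9 -0.   1.4] w 0.0234 g 37.5
turn 0.001 d(after turn) [0.0006 0.0007 0.0016] d(now) [0.0006 0.0007 0.0016]
[-1.58412221 -0.76087321  2.26575998] [0.0729114  0.51403024 0.03093577]
```

```bash
for i in 1 ; do echo '[0, 0, 0.001, 0, 0, 0, 0, 0, 0, 0, 0, 0]' | python3 steer.py|grep -E 'pos|cont'; done; echo '[0, 0, 0.001, 0, 0, 0, 0, 0, 0, 0, 0, 0]' | python3 steer.py|grep -E 'pos|cont'; echo '[0, 0, 0.001, 0, 0, 0, 0, 0, 0, 0, 0, 0]' | python3 steer.py|grep -E 'pos|cont'; python3 - <<'E'
from inpl import *
t=manip.get_image("top");np.savez("top9.npz",**t);d=manip.get_image("scene");np.savez("scene9.npz",**d)
a=t["img"].astype(int)
np.set_printoptions(linewidth=250)
print((a[:,:,0]-a[:,:,1])[205:305:6,190:260:4]);print(a.mean(2)[205:305:6,190:260:4].astype(int))
E
```

```text
position: [0.6689, 0.1301, 0.0425]
contact_force: [-1.2, -0.3, 1.5]
position: [0.669, 0.1301, 0.0416]
contact_force: [-1.5, 0.2, 0.6]
position: [0.669, 0.1301, 0.0406]
contact_force: [-1.9, -0.0, 2.7]
[[  2   1   3   3   2   2   2   0   2   2   1 -25   4   3   3   3   2   3]
 [ -2   2  -2   2   2   2   2   1   2   1   2   2   3   2   4   3   2   2]
 [-15 -16  -1   4   2   1   1   2   4   5  -5  -1   5   4   4   3   2   3]
 [-13 -14 -14 -13 -14  -5  -7  -7  -5  -2  -5  -5   3   4   3   4   2   3]
 [-13 -14 -13 -13 -13 -12 -13   1  -1  -1  -1  -9   3   4   3   4   2   2]
 [-14 -14 -14 -15 -14 -14 -13  -1  -1   0  -2  -2   4   4   4   3   4   2]
 [-13 -14 -13 -13   0   0   1  -1   2  -2   0   0   4   2   2   4   3   3]
 [-15 -13 -15 -13   0 -12 -12 -14 -13 -14 -10  -2   3   4   3   3   4   2]
 [-14 -13 -13  -5 -10 -13 -13 -13 -12 -13 -13  -5   3   4   4   4   4   3]
 [-14 -14 -14  -1 -14 -13 -13 -12 -13 -13 -12   0   0   2   4   4   3   3]
 [-14 -14 -13   0 -13 -12 -13 -13 -13 -13 -14   0   0   5   3   4   2   4]
 [-13 -14  -6 -10 -11 -13 -12 -12 -13 -14  -6  -1  -3   4   5   3   2   3]
[... 952 characters left out ...]
115 126 124 115 100  81]
 [136 134 135 129 102 184 183 175 176 176 175  51 116 127 124 116 103  82]
 [135 135 121 160 189 184 183 177 175 175 177 107  98 126 125 118 105  87]
 [136 136 122 107 184 184 184 183 177 176 165 135  93 125 125 118 107  89]
 [135 132 133 103 184 183 183 183 182 176  68  81  86 126 125 120 107  90]
 [137 123 160 188 184 183 183 183 184 178 104  67  81 125 125 121 108  94]
 [137 122 109 185 183 183 183 183 183 168 137  69  74 125 125 121 111  95]
 [137 135 123 184 184 183 183 183 183  72  86  68  68 123 125 121 112  99]
 [138 155 188 183 183 183 183 183 185 108  68  66  66 123 126 121 113  99]
 [135 112  68 161 184 186 184 183 179 147 105  84  66 123 126 122 114  73]]
```

```bash
cat > pane.py <<'E'
from h import *
np.set_printoptions(precision=4,suppress=True)
def pane(f,box):
    d=dict(np.load(f));a=d["img"].astype(int);m=((a.mean(2)>box[4])&(a[:,:,0]-a[:,:,1]<-5)).astype(np.uint8)
    k=np.zeros_like(m);k[box[0]:box[1],box[2]:box[3]]=1;m=cv2.morphologyEx(m*k,cv2.MORPH_OPEN,np.ones((3,3),np.uint8))
    c=max(cv2.findContours(m,0,1)[0],key=cv2.contourArea);print(f,cv2.contourArea(c),cv2.minAreaRect(c),cv2.approxPolyDP(c,3,True)[:,0].tolist());return d,c
import sys
n=sys.argv[1]
T,c=pane(f"top{n}.npz",(205,340,185,250,158))
q=cv2.boxPoints(cv2.minAreaRect(c));W=np.array([onplane(T,p,.044) for p in q]);print(W,W.mean(0),[np.linalg.norm(W[i]-W[i-1]) for i in range(4)])
e=W[1]-W[0];e2=W[2]-W[1];e=e if np.linalg.norm(e)>np.linalg.norm(e2) else e2;y=np.degrees(np.arctan2(e[1],e[0]));print("yaw",(y+90)%180-90)
ctr=W.mean(0);m=np.array([.974,-.225,0]);r=ctr-[.5815,.1495,.044];print("glass centre rel rest: along",r@m,"across",r@[.225,.974,0])
E
python3 pane.py 9
python3 - <<'E'
from h import *
d=dict(np.load("scene9.npz"));a=d["img"].astype(int)
np.set_printoptions(linewidth=250)
print(a.mean(2)[205:270:4,300:400:4].astype(int));print((a[:,:,0]-a[:,:,1])[205:270:4,300:400:4])
E
```

```text
top9.npz 1419.0 ((215.18321228027344, 274.2572021484375), (26.043874740600586, 58.0357780456543), 12.264774322509766) [[209, 244], [197, 300], [222, 304], [233, 249]]
[[0.5217 0.1839 0.044 ]
 [0.6127 0.1639 0.044 ]
 [0.6029 0.1223 0.044 ]
 [0.512  0.1429 0.044 ]] [0.5623 0.1532 0.044 ] [np.float64(0.04212332657928285), np.float64(0.09318896799462156), np.float64(0.04278874902997561), np.float64(0.09312584385736714)]
yaw -12.394061801408299
glass centre rel rest: along -0.019497560564962452 across -0.000675818950297826
[[ 17   8  17  10  19  15  22  22  93  93  96  94  97  98  99  99  98  97 103 106 101 104 103 106 105]
 [ 18   5  10   5  21  22  17  13  98 100  95  95  96  99  95  97  95 108 104 104 106 104 104 105 105]
 [ 18  15  15  17  21  22  17  48  94  94  99  97  99  98  97 136  23 124 105 103 104 103 106 105 105]
 [  0  17  19   8  13  24  17  95  94  97  94  97  96 110 122 162 163 151 129 108 103 107 105 105 106]
 [ 22  14  16   7  20  12  65  96  99  99  89  55 155 163 162 163 162 160 165 118 104 105 103 106 104]
 [ 17  12  18  18  20  17  80  98  85  23 153 151 161 162 162
[... 2227 characters left out ...]
  -4  -3  -1   2   3 -15   0   3   3   2   4  -4 -15 -12 -14 -12 -16 -18 -14 -13]
 [  1  13  -1  -4  -2  -5   0   2   7   3   1   2   0   3  -5 -10 -11 -12 -12 -15 -16 -12 -14 -14 -13]
 [ -1  -2  -3  -1   2   0  -2  -5   0  -2  -7   2  -1 -10 -12 -12  -8 -13 -13 -15 -13 -12 -10 -11  -8]
 [  5  -7   9  -6   3  -1  -5  -1   0   9  -8 -14 -16 -11 -11 -15 -10 -14 -14 -12 -15 -13 -11 -15  -8]
 [ -9   0   1  -6  -4  -3   2   0 -12 -14 -12 -14 -13 -11 -12 -14 -14 -15 -11 -17 -10 -13 -12 -14 -12]
 [-12   4  -8  -1  -9 -13 -12 -15 -11 -10 -11 -15 -10 -12 -14 -13 -13 -13 -12 -12 -12 -13 -13 -11 -16]
 [ -8  -4 -13 -11 -12  -9 -14 -11 -12 -12 -12 -15 -14 -11 -15 -14 -15 -16 -13  -9 -10 -13 -12 -14 -11]]
```

```bash
cat > hgt.py <<'E'
import sys;sys.argv=sys.argv
from pane import *
S,cs=pane(f"scene{n}.npz",(205,260,318,388,135))
A=cv2.approxPolyDP(cs,4,True)[:,0];B=cv2.approxPolyDP(c,4,True)[:,0]
for p in B:
    r=[(tri(T,p,S,s)) for s in A];i=np.argmin([x[1]+abs(x[0][2]-.044)*.5 for x in r]);print(p,A[i],r[i])
E
python3 hgt.py 9 | tail -6
```

```text
glass centre rel rest: along -0.019497560564962452 across -0.000675818950297826
scene9.npz 764.0 ((352.17120361328125, 229.376708984375), (18.869415283203125, 48.8287467956543), 65.55604553222656) [[377, 225], [361, 215], [327, 233], [342, 244]]
[209 244] [342 244] (array([0.6098, 0.1646, 0.0472]), np.float64(0.004689159061849511))
[197 300] [377 225] (array([0.5228, 0.181 , 0.0459]), np.float64(0.0034574568735234105))
[222 304] [361 215] (array([0.5154, 0.141 , 0.0391]), np.float64(0.005335064461309992))
[233 249] [327 233] (array([0.6016, 0.1254, 0.0403]), np.float64(0.0026285453748467564))
```

```bash
echo '[0.0015, 0, 0, 0, 0.0015, 0, 0, 0, 0, 0, 0, 0, 0, 0, 0, 0]' | python3 steer.py|grep -E 'pos|cont'; echo '[0, 0, 0, 0, 0, 0, 0, 0, 0, 0, 0, 0, 0, 0, 0, 0, 0, 0, 0, 0]' | python3 steer.py 0.06; echo '[0, 0, -0.02, 0, 0, 0, -0.035, 0, 0, 0, -0.04, 0, 0, 0, -0.04, 0, 0, 0, -0.04, 0]' | python3 steer.py;echo '[-0.03, 0.025, 0, 0, -0.03, 0.025, 0, 0, -0.03, 0.025, 0, 0, -0.03, 0.025, 0, 0, -0.03, 0.025, 0, 0]' | python3 steer.py; echo '[0, 0, -0.01, 0, 0, 0, 0, 0, 0, 0, 0, 0]' | python3 steer.py; python3 - <<'E'
from rig import manip
from h import *
t=manip.get_image("top");np.savez("top10.npz",**t);d=manip.get_image("scene");np.savez("scene10.npz",**d)
o=np.zeros((560,800,3),np.uint8);o[:420,:480]=t["img"][:,80:,::-1]
b=cv2.resize(d["img"][140:290,290:400,::-1],None,fx=2.8,fy=2.8,interpolation=2);o[:b.shape[0],485:485+b.shape[1]]=b
cv2.imwrite("pics/fin.png",o)
E
python3 hgt.py 10
```

```text
position: [0.6721, 0.1294, 0.0406]
contact_force: [-1.3, 0.1, 2.1]
clock: 19.28
position: [0.6723, 0.1294, 0.0407]
ee_rot: [0.0, 0.994, -0.113, 0.0]
contact_force: [0.3, -0.2, 0.4]
width: 0.0599
gripper_force: 0.0
clock: 19.7
position: [0.6718, 0.1294, 0.2174]
ee_rot: [0.0, 0.994, -0.113, 0.0]
contact_force: [0.9, 0.7, -0.5]
width: 0.0598
gripper_force: 0.0
clock: 20.12
position: [0.4961, 0.0406, 0.2157]
ee_rot: [0.0, 0.994, -0.113, 0.0]
contact_force: [-0.2, -0.3, 1.2]
width: 0.0599
gripper_force: 0.0
clock: 20.37
position: [0.4987, 0.0411, 0.2267]
ee_rot: [-0.0, 0.994, -0.113, 0.002]
contact_force: [0.4, -0.8, -0.3]
width: 0.0599
gripper_force: 0.0
top10.npz 1391.5 ((215.60000610351562, 272.29998779296875), (25.597789764404297, 57.81196212768555), 12.52880859375) [[210, 243], [198, 298], [222, 302], [233, 247]]
[[0.525  0.183  0.044 ]
 [0.6157 0.1626 0.044 ]
 [0.6058 0.1218 0.044 ]
 [0.5154 0.1427 0.044 ]] [0.5655 0.1525 0.044 ] [np.float64(0.04142774551770075), np.float64(0.09292538379011109), np.float64(0.042079752498841536), np.float64(0.09286063865715548)]
yaw -12.665468398760993
glass centre rel rest: along -0.016287449150713312 across -0.0006406328976117604
scene10.npz 765.0 ((351.03424072265625, 230.07534790039062), (19.034936904907227, 48.8287467956543), 65.55604553222656) [[376, 226], [362, 215], [326, 234], [339, 246]]
[210 243] [339 246] (array([0.6124, 0.1626, 0.0425]), np.float64(0.0017941540066115631))
[198 298] [376 226] (array([0.5253, 0.1802, 0.0444]), np.float64(0.0022120241183883975))
[222 302] [362 215] (array([0.5176, 0.1422, 0.0412]), np.float64(0.0014749665920719404))
[233 247] [326 234] (array([0.6048, 0.1255, 0.0401]), np.float64(0.002998155534852607))
```

View pics/fin.png

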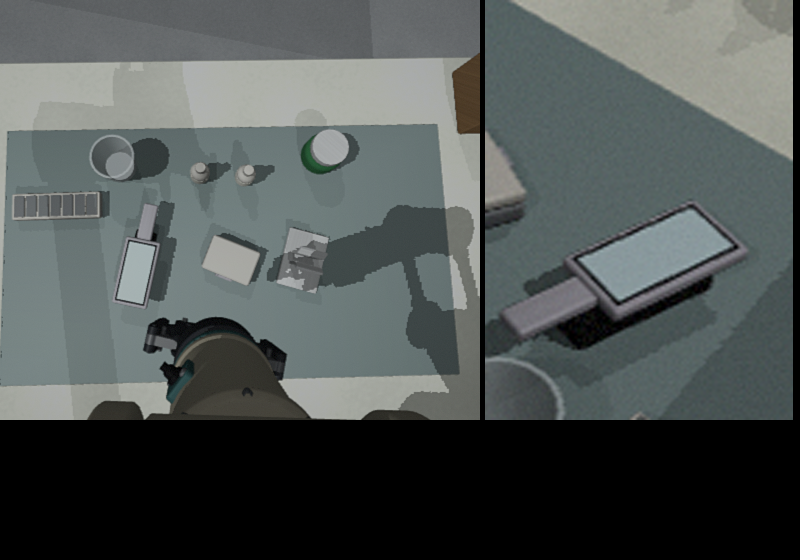

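The mirror lies flat on the rest with the pale glass pane up, at about (136,270) in the top part. It is centred to about 1 mm along and across the rest by my measurement. The other objects look to be in their original places.

```bash
python3 -c "
from rig import manip
print(manip.sign_off())"
```

```text
the job is handed in; nothing more can be done
None
```

The mirror is back on its rest, glass up, flat, lengthways and centred to about 1 mm by my measurement, after standing released in the slotted stand; nothing else appears to have moved, and I handed the job in at about 20 s.

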